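# Free the lifting link of a vessel head with a forked spring-bar tool

### The job

Take the forked tool from its holder, put its fork over the spring bar on the vessel head and press the collar gently along the bar, away from the link, until the link is let go and springs up; then ease the spring back and hang the tool in its holder again. Touch the head and the link with the tool only, never with more than about 12 N (the spring itself needs 8), and leave everything else on the bench where it is.

Things in the scene. Friction and masses are not known exactly. Their poses are not given: they have to be found in the camera images.
- head: Fixed aluminium block holding the link and its spring bar. Origin: underside, below the link's centre; z up; y along the bar. Block 80 (x) x 120 (y -30 to +90) x 50 high. On top two steel lugs 24 wide (x), at y -19 to -7 and +7 to +19, tops at z 85; the link stands between them. The steel spring bar (6 diameter, axis at x 0, z 70) runs from the link's cross hole through the +y lug to an end post.
- bar_gap (a point): Point on the bar's axis at y 25.5, z 70 in the head's frame (same axes): the bare bar between the +y lug (face at y 19) and the collar. Room here for the fork, tines down either side of the bar, tips best 14 mm below it (the block's top is 20 below). The collar's near face is 7.5 to 22.5 mm from here towards +y, differing from head to head; where exactly is not reported.
- bar_post (a point): On the bar's axis at the near face of the end post (24 wide, y 74 to 86, top z 88 in the head's frame). Between it and the collar (round steel disc, 22 diameter, 6 thick, clamped on the bar) is a coil spring. Pressing the collar towards the post: 4 N to start, 400 N/m more, some 8 N at the end. The bar's tip leaves the link after 8 to 9 mm of travel; a hard stop follows at 11 mm.
- link: Loose steel link, upright flat bar 18 (x) x 12 (y), rounded top, 86 tall. Origin: centre of its foot, at z 16 in the head's frame while the bar holds it (top at z 102). A sprung ejector under it pushes up with some 5 N: once the bar's tip is out of its hole it rises 14 mm in about a quarter second and stays up; the eased bar then only rests against its side.
- fork: Loose forked tool, 110 long, 120 g. Origin: midway between the tine tips (lowest point); z up to the handle; x across the fork. Two tines 5 x 5, 26 long, slot between them 14 wide (24 over both); shank 24 (x) x 5 (y) up to z 60; flange 44 (x) x 30 (y) z 60 to 65; wooden handle 24 (x) x 16 (y) z 65 to 110, gripped across its 16 mm. Same either way round.
- holder: Fixed grey block 74 (x) x 64 (y) x 70 high with an upright slot right through, 32 (x) x 14 (y), at its centre. Origin: centre of the underside. The tool hangs in it, flange on the block's top, tips at z 10, x and y axes within 0.06 rad of the holder's.
- crucible: Bystander: white ceramic crucible, 32 wide, 26 high; origin at the underside.
- clampring: Bystander: steel ring, 38 outside, 12 high; origin at the underside.
- samplecup: Bystander: steel cup, 44 wide, 16 high; origin at the underside.
- driver: Bystander: screwdriver lying on the bench.
- weight: Bystander: brass cylinder 40 wide, 30 high; origin at the underside.
Things that resemble listed ones, but are neither listed nor needed, are in the scene too. What is shaped like the holder but green is not meant.

How it is judged (in metres and radians):
On the way, in this order (a step that is already met when the one before it is completed fails the run):
1. the tool is lifted clear of its holder (z of fork in the frame of holder above 0.075 m), for 0.1 s.
2. the link has sprung up while the tool is at the bar (z of link in the frame of head above 0.0265 m and distance between fork and head below 0.12 m), for 0.1 s.
At the end, for the whole second after the job is handed in: The link stands sprung up in the head (foot 26.5 to 36 mm above the head's underside, within 6 mm of its centre); the tool hangs in its holder, upright within 0.15 rad, tips 5 to 15 mm above the holder's underside, within 10 mm of its centre; both at rest (z of link in the frame of head between 0.0265 and 0.036 m and horizontal distance between link and head below 0.006 m and horizontal distance between fork and holder below 0.01 m and z of fork in the frame of holder between 0.005 and 0.015 m and angle between fork's own z axis and vertical below 0.15 rad and linear speed of each of fork, link below 0.03 m/s); the robot touches nothing.
It fails at once if more than 12 N between the tool and the head or its bar (contact force between fork and head above 12 N).
It fails at once if the tool strikes the link with more than 12 N (contact force between fork and link above 12 N).
It fails at once if the robot itself touches the head or the link (contact force between any of the fingers, the arm and head above 1 N or contact force between any of the fingers, the arm and link above 1 N).
It fails at once if a bystander is moved by more than 30 mm (distance of any of crucible, clampring, samplecup, driver, weight from where it was at the start of the episode above 0.03 m).
It also fails if it takes over 48 s, if anything falls off the work surface, if the arm or the gripper's body presses on something with over 40 N, if the wrist force passes 120 N, or if a joint passes its speed limit or range.

### The arm

A 6-joint arm with a two-finger parallel gripper is mounted at the origin on the work surface. World frame = base frame: x ahead of the robot, y to its left, z up, the work surface at z = 0. Lengths are in mm, angles in rad, forces in N, time in s.
With the tool pointing down it reaches from about 375 to 900 mm from the base axis. Payload 3.1 kg.
Tool frame: the origin (TCP) lies at the very end of the fingers, on their centre line; the grasp point (between the pads) lies 19 mm behind it; z points along the fingers, x is the direction in which the jaws open and shut, and the axes are right-handed (so a half turn about z gives the same grasp; the last joint's range is limited). The gripper opens to 85 mm and grips with 20 to 120 N. Pads are 22 mm wide; open, the fingers measure 114 mm over their backs; the gripper's body (76 mm by 85 mm) begins 54 mm behind the grasp point. The pads swing forward as they close: fully open they stand 13 mm farther back than shut.
Start: joints at [1.026, 0.527, 1.433, -0, 1.181, -0.178], TCP at [223.519, 583.64, 231.31] pointing down, gripper open.
Joint ranges: [-3.08, 3.08], [-0.75, 2.2], [0.22, 2.44], [-1.43, 4.57], [0, 2.65], [-2.85, 2.85]. Speed limits (rad/s): [2.79, 2.79, 3.14, 3.14, 3.14, 3.14].

### API

Orientations are given as a rotation vector (axis times angle).
In Python, from workcell import r gives the robot as it stands. The module is installed in compiled form; this text tells all that it offers.
- The arm moves only by the tool servo_tool, never from a script. Its argument "series" is text: rows parted by semicolons, each of 7 numbers parted by spaces: the turn, a rotation vector about the world's x, y, z in rad, then the shift along the world's x, y, z in units of 40 mm (1.0 is 40 mm), then the opening, from 0 (shut) to 1 (fully open). In form: wx wy wz dx dy dz gripper; .... A call has 1 to 20 rows; each row is the pose to reach, as a shift and turn from the pose commanded when the call began; what a row does not reach only later rows make up. A row lasts 1/12 s, in which the tool goes at most 41.7 mm and 7.16 degrees, less where a joint would pass 70% of its speed; a pose out of reach is approached as far as the arm can. A call with a gripper value outside its range is refused whole. The fingers move at their own pace and stop on an object; "force" is the grip in N (left out, the last holds). Time passes only in rows, so rows that repeat a pose let the fingers close. It gives the time, the measured TCP pose, the force and the opening at its end, in the units of the state.
- r.observe(): the state, without advancing time (a new reading comes with each control period).
- r.camera(name): name is "scene" or "side" or "wrist"; returns the picture (420x560x3 uint8, red, green, blue); there is no depth.
- r.camera_info(name): a dict with "camera_matrix" (3x3 intrinsics, pixels), "view" (4x4, takes a point from world to camera coordinates); the wrist camera has in their place "hand_eye" (4x4, takes a point from camera to tool coordinates, whose origin is the TCP and whose axes are the tool frame's). Camera axes: x right, y up, looking along -z (the intrinsics and any distortion apply to the point x, -y, -z); pixel columns grow to the right and rows downward; lengths in mm; the calibration is good to about 2 mm. The wrist camera is an equidistant fisheye: a pixel r from the principal point sees the ray r / f radians off the axis. A picture is of the moment at which its call begins: read the wrist's pose just before it. camera_info takes no time and is no camera call.
- r.close_job(): hands the job in, once; it reports no verdict.
Trained networks look in the newest picture that a camera, given by its name, has taken for a name from the list of things; names that differ only in an ending like _2 or _b are one class to them, and where a whole thing is asked for, a point or a joint stands for the part that bears it (a point fixed in the world has none). Each returns a list of dicts, best first, with "conf" (0 to 1); they miss things now and then, are a little off and sometimes report something else, mostly with a low value. They report only what shows in the picture. A call takes as long as a camera call. They do not tell look-alikes from the thing itself.
- r.masks_of(camera, query): "pixels" (420x560 bool, what is visible of it) and "point" ([column, row] in pixels, amid what is visible of it).
- r.place_of(camera, query): "point" ([column, row] in pixels: a listed point, or the origin of a listed thing).
The state is a dict: "time": time; "qpos": joint angles; "joint_velocities": joint speeds; "tau": joint torques, N m; "eef_pos": TCP position; "ee_rot": TCP orientation; "force": force on the tool from outside, world axes, zero at the start; "moment": the same for the moment, N m; "grip_width": finger opening in mm.
Only numpy, scipy, OpenCV 4.12 (cv2) and the standard library are available. Lean on these libraries where they do the work, as an engineer would, in place of code of your own. Each camera call takes 0.05 s, during which the arm holds its last target. There are 200 camera calls.

## Working session

There is one attempt and no reset: what is moved stays moved. The work goes in short steps, Python scripts to look and compute and a tool call to move; the robot and the scene stay as the last step left them, time stands still between calls to the robot, and variables do not carry over. Pictures are saved under pics/ and viewed, about 8 in all and at most 12, crops included, and the job is handed in when it is done.

Besides the shell and the picture viewer there is one more tool, called after "Request:" in YAML: its name, and indented under it one key for each argument. servo_tool: Moves the arm, as the interface text tells. Its arguments: {"type":"object","properties":{"series":{"type":"string"},"force":{"type":"number"}},"required":["series"]}

```bash
mkdir -p pics
cat > h.py <<'E'
from workcell import r
import numpy as np, cv2
def save(im,n,box=None,s=1):
    if box: im=im[box[1]:box[3],box[0]:box[2]]
    cv2.imwrite('pics/'+n,cv2.resize(im[:,:,::-1],None,fx=s,fy=s,interpolation=cv2.INTER_CUBIC))
def ray(cam,p):
    i=r.camera_info(cam);K=i['camera_matrix'];V=np.array(i['view'])
    R=V[:3,:3];o=-R.T@V[:3,3]
    x=np.linalg.inv(K)@[p[0],p[1],1.]
    return o,R.T@np.array([x[0],-x[1],-x[2]])
def onz(cam,p,z):
    o,d=ray(cam,p);return o+d*(z-o[2])/d[2]
def tri(p,q):
    (a,u),(b,v)=ray('scene',p),ray('side',q)
    u=u/np.linalg.norm(u);v=v/np.linalg.norm(v)
    s=np.linalg.lstsq(np.c_[u,-v],b-a,rcond=None)[0]
    A,B=a+u*s[0],b+v*s[1];return (A+B)/2,np.linalg.norm(A-B)
def proj(cam,P):
    i=r.camera_info(cam);V=np.array(i['view']);c=V[:3,:3]@P+V[:3,3]
    k=i['camera_matrix']@np.array([c[0],-c[1],-c[2]]);return k[:2]/k[2]
E
python3 - <<'E'
from h import *
a=r.camera('scene');b=r.camera('side')
save(a,'scene.png');save(b,'side.png')
print({k:np.round(v,3) for k,v in r.observe().items()})
for c in('scene','side'):
    i=r.camera_info(c);print(c,{k:np.round(v,3).tolist() if not isinstance(v,str) else v for k,v in i.items()})
    for n in('head','bar_gap','bar_post','link','fork','holder','crucible'):
        print(n,[(np.round(d['point']).tolist(),round(d['conf'],2)) for d in r.place_of(c,n)][:4])
E
```

```text
{'time': np.float64(0.1), 'qpos': array([ 1.027,  0.528,  1.434,  0.   ,  1.181, -0.178]), 'joint_velocities': array([ 0.   , -0.002, -0.004,  0.001,  0.   , -0.001]), 'tau': array([ 1.0000e-03, -4.4331e+01, -1.7859e+01, -0.0000e+00,  4.0000e-03,
        0.0000e+00]), 'eef_pos': array([223.181, 583.106, 230.424]), 'ee_rot': array([ 2.588,  1.78 , -0.003]), 'force': array([-0.273, -0.329,  0.561]), 'moment': array([0.085, 0.005, 0.027]), 'grip_width': np.float64(85.449)}
scene {'camera_matrix': [[480.808, 0.0, 282.131], [0.0, 480.808, 206.649], [0.0, 0.0, 1.0]], 'view': [[0.852, 0.524, -0.021, -470.25], [-0.303, 0.524, 0.796, 104.405], [0.428, -0.672, 0.605, -1307.745], [0.0, 0.0, 0.0, 1.0]]}
head [([311.0, 199.0], 0.6), ([324.0, 149.0], 0.39)]
bar_gap [([317.0, 168.0], 0.66), ([328.0, 162.0], 0.6)]
bar_post [([329.0, 164.0], 0.55)]
link [([316.0, 167.0], 0.57)]
fork []
holder [([180.0, 254.0], 0.9), ([188.0, 327.0], 0.88), ([230.0, 281.0], 0.73), ([272.0, 319.0], 0.56)]
crucible [([262.0, 222.0], 0.59)]
side {'camera_matrix': [[381.867, 0.0, 281.467], [0.0, 381.867, 216.087], [0.0, 0.0, 1.0]], 'view': [[-0.967, -0.254, 0.007, 512.016], [0.2, -0.742, 0.64, -164.839], [-0.157, 0.621, 0.768, -765.505], [0.0, 0.0, 0.0, 1.0]]}
head [([256.0, 301.0], 0.56)]
bar_gap [([248.0, 290.0], 0.56)]
bar_post [([236.0, 311.0], 0.81), ([299.0, 185.0], 0.21)]
link [([256.0, 297.0], 0.44)]
fork [([299.0, 182.0], 0.85)]
holder [([297.0, 188.0], 0.79), ([256.0, 171.0], 0.67), ([350.0, 200.0], 0.64), ([308.0, 155.0], 0.6)]
crucible [([302.0, 251.0], 0.64), ([299.0, 187.0], 0.63)]
```

View pics/scene.png

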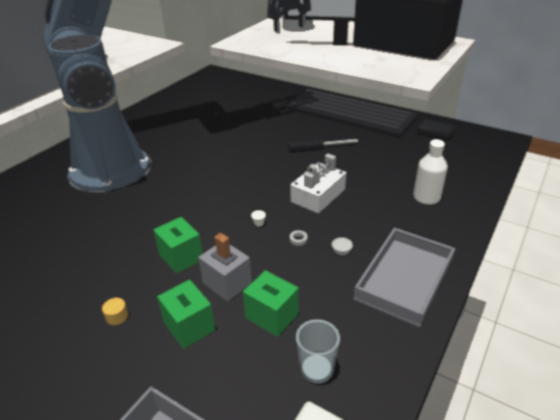

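View pics/side.png

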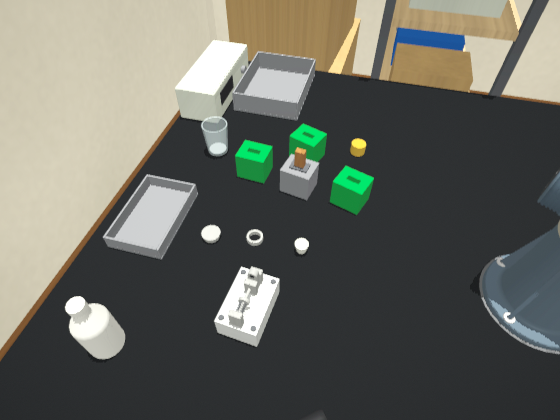

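Grey holder with the wooden-handled tool: scene (225,268) / side (299,175). Look-alikes are the three green blocks: scene (178,245), (187,312), (271,302). The head is at scene (318,185) / side (248,305).

Run:
```python
from h import *
a=r.camera('scene');b=r.camera('side')
A=cv2.resize(a[140:220,280:360],(400,400),interpolation=cv2.INTER_CUBIC)
B=cv2.resize(b[260:350,205:295],(400,400),interpolation=cv2.INTER_CUBIC)
C=cv2.resize(b[140:200,275:325],(250,300),interpolation=cv2.INTER_CUBIC)
D=cv2.resize(a[225:305,190:260],(250,286),interpolation=cv2.INTER_CUBIC)
o=np.zeros((600,800,3),np.uint8);o[:400,:400]=A;o[:400,400:]=B
save(np.hstack([A,B]),'crop.png')
save(np.hstack([C[:286],D]),'crop2.png')
for c in('scene','side'):
  print(c)
  for n in('fork','holder','head'):
    for d in r.masks_of(c,n)[:3]:
      m=d['pixels'];ys,xs=np.nonzero(m);print(n,round(d['conf'],2),xs.min(),xs.max(),ys.min(),ys.max(),xs.mean().round(1),ys.mean().round(1),cv2.boxPoints(cv2.minAreaRect(np.c_[xs,ys].astype(np.float32))).round().tolist())
print('handle top', tri((222,237),(301,151)))
print('gap',tri((317,168),(248,290)),'post',tri((329,164),(236,311)))
```

```text
scene
fork 0.84 211 236 233 264 223.1 249.6 [[205.0, 252.0], [219.0, 231.0], [243.0, 247.0], [229.0, 267.0]]
holder 0.81 199 251 244 300 226.1 272.9 [[197.0, 250.0], [246.0, 241.0], [256.0, 295.0], [207.0, 304.0]]
holder 0.76 159 213 281 346 186.7 313.1 [[151.0, 301.0], [192.0, 275.0], [223.0, 324.0], [182.0, 349.0]]
holder 0.76 243 298 271 335 271.3 302.5 [[232.0, 308.0], [261.0, 264.0], [309.0, 295.0], [281.0, 340.0]]
head 0.94 291 345 154 212 319.0 185.6 [[283.0, 191.0], [330.0, 151.0], [356.0, 180.0], [309.0, 221.0]]
side
fork 0.7 247 258 269 281 253.2 274.6 [[247.0, 269.0], [258.0, 269.0], [258.0, 281.0], [247.0, 281.0]]
fork 0.67 291 308 149 171 299.5 161.3 [[290.0, 168.0], [296.0, 148.0], [313.0, 154.0], [306.0, 173.0]]
holder 0.94 234 272 141 182 253.8 161.2 [[230.0, 175.0], [238.0, 138.0], [277.0, 147.0], [268.0, 184.0]]
holder 0.8 280 317 155 199 298.1 179.3 [[274.0, 189.0], [286.0, 152.0], [322.0, 164.0], [310.0, 201.0]]
holder 0.78 330 372 167 213 350.6 189.8 [[325.0, 201.0], [341.0, 164.0], [375.0, 179.0], [359.0, 215.0]]
head 0.63 214 279 267 346 247.3 307.2 [[211.0, 329.0], [239.0, 260.0], [284.0, 279.0], [256.0, 348.0]]
head 0.48 295 308 239 254 301.1 245.6 [[295.0, 239.0], [308.0, 239.0], [308.0, 254.0], [295.0, 254.0]]
handle top (array([ 531.84227753, -176.77063391,  117.35212909]), np.float64(1.994361748210108))
gap (array([546.35085642, 171.6870293 ,  79.03612084]), np.float64(1.0691974489292562)) post (array([556.54597507, 212.60317578,  71.06971573]), np.float64(0.8001289715136602))
```

View pics/crop.png

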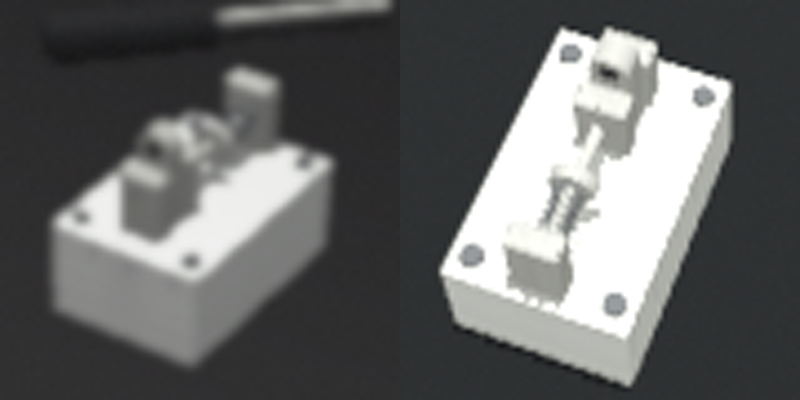

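View pics/crop2.png

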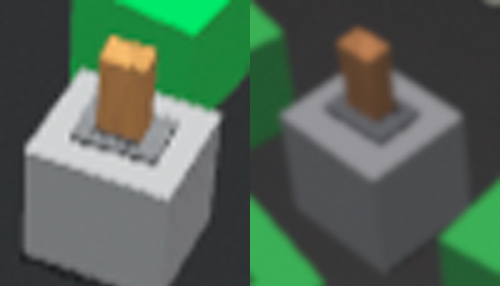

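Run:
```python
from h import *
from scipy.optimize import least_squares
def fit(obs,x0):
    def W(p,L): c,s=np.cos(p[2]),np.sin(p[2]); return np.array([p[0]+c*L[0]-s*L[1],p[1]+s*L[0]+c*L[1],L[2]])
    f=lambda p:np.concatenate([proj(c,W(p,L))-q for c,L,q in obs])
    s=least_squares(f,x0,loss='soft_l1');print(s.x.round(3),np.abs(f(s.x)).reshape(-1,2).round(1).tolist());return s.x
H=[('side',(40,-30,50),(241.7,266.3)),('side',(-40,-30,50),(279.9,278.5)),('side',(40,90,50),(214,321.2)),('side',(-40,90,50),(256.8,335.8)),
('scene',(-40,-30,50),(290.4,184)),('scene',(40,-30,50),(318.4,196)),('scene',(40,90,50),(346.6,172)),('scene',(-40,-30,0),(291,203)),('scene',(40,-30,0),(318.4,213.4)),('scene',(40,90,0),(345.6,189.6))]
p=fit(H,[540,150,-.2]);
O=[('side',(37,32,70),(280,170)),('side',(-37,32,70),(308.6,180)),('side',(37,-32,70),(290,154)),('side',(-37,-32,70),(319,163.6)),
('scene',(37,32,70),(249.4,258)),('scene',(37,-32,70),(224.4,274.8)),('scene',(-37,-32,70),(199.2,258)),('scene',(-37,-32,0),(201.8,282.4)),('scene',(37,-32,0),(228,301.2))]
fit(O,[530,-180,-.1])
fit([o for o in H if o[0]=='side'],[540,150,-.2]);fit([o for o in H if o[0]=='scene'],[540,150,-.2])
fit([o for o in O if o[0]=='side'],[530,-180,-.1]);fit([o for o in O if o[0]=='scene'],[530,-180,-.1])
from scipy.spatial.transform import Rotation as R
print(R.from_rotvec(r.observe()['ee_rot']).as_matrix().round(3))
print(np.round(r.camera_info('wrist')['hand_eye'],2).tolist(),r.camera_info('wrist')['camera_matrix'])
```

```text
[ 5.45764e+02  1.44472e+02 -8.50000e-02] [[0.9, 0.1], [0.7, 0.1], [0.2, 0.6], [1.1, 0.4], [0.2, 0.1], [0.1, 0.6], [1.3, 0.2], [0.6, 2.0], [0.4, 0.8], [1.5, 1.1]]
[ 5.33354e+02 -1.79071e+02 -1.80000e-01] [[0.6, 0.4], [0.1, 0.9], [0.6, 0.7], [0.3, 1.5], [0.0, 1.4], [0.2, 0.0], [0.9, 1.3], [0.9, 0.0], [0.0, 0.4]]
[ 5.44295e+02  1.44669e+02 -8.30000e-02] [[0.2, 0.3], [0.0, 0.2], [0.6, 0.2], [0.3, 0.1]]
[ 5.48221e+02  1.43036e+02 -1.06000e-01] [[0.4, 0.5], [0.4, 0.1], [0.2, 0.8], [0.0, 1.6], [0.2, 0.1], [0.4, 0.1]]
[ 5.32438e+02 -1.76246e+02 -1.83000e-01] [[0.5, 0.4], [0.0, 0.1], [0.7, 0.1], [0.1, 0.6]]
[ 5.34459e+02 -1.80245e+02 -1.89000e-01] [[0.1, 0.7], [0.0, 0.7], [0.8, 0.9], [1.0, 0.4], [0.2, 0.3]]
[[ 0.358  0.934 -0.   ]
 [ 0.934 -0.358 -0.   ]
 [-0.    -0.    -1.   ]]
[[1.0, -0.0, 0.0, 0.57], [-0.0, -0.96, -0.27, -68.61], [0.0, 0.27, -0.96, -143.07], [0.0, 0.0, 0.0, 1.0]] [[325.1922621    0.         286.91664418]
 [  0.         325.1922621  206.11118465]
 [  0.           0.           1.        ]]
```

Request:
servo_tool:
  series: "0 0 0.186 7.75 -19 0 1;0 0 0.186 7.75 -19 0 1;0 0 0.186 7.75 -19 0 1;0 0 0.186 7.75 -19 0 1;0 0 0.186 7.75 -19 0 1;0 0 0.186 7.75 -19 0 1;0 0 0.186 7.75 -19 0 1;0 0 0.186 7.75 -19 0 1;0 0 0.186 7.75 -19 0 1;0 0 0.186 7.75 -19 0 1;0 0 0.186 7.75 -19 0 1;0 0 0.186 7.75 -19 0 1;0 0 0.186 7.75 -19 0 1;0 0 0.186 7.75 -19 0 1;0 0 0.186 7.75 -19 0 1;0 0 0.186 7.75 -19 0 1;0 0 0.186 7.75 -19 0 1;0 0 0.186 7.75 -19 0 1;0 0 0.186 7.75 -19 0 1;0 0 0.186 7.75 -19 0 1"
  force: 40

```text
time: 2.87
eef_pos: [535.0, -180.5, 231.6]
ee_rot: [2.412, 2.009, 0.001]
force: [0.3, -0.3, 0.2]
grip_width: 85.7
```

```bash
cat >> h.py <<'E'
from scipy.spatial.transform import Rotation as R
def wproj(P,o=None):
    o=o or r.observe();i=r.camera_info('wrist');K=i['camera_matrix'];T=np.array(i['hand_eye'])
    t=R.from_rotvec(o['ee_rot']).as_matrix().T@(np.array(P)-o['eef_pos'])
    c=T[:3,:3].T@(t-T[:3,3]);v=np.array([c[0],-c[1],-c[2]])
    th=np.arctan2(np.hypot(v[0],v[1]),v[2]);k=K[0][0]*th/np.hypot(v[0],v[1])
    return np.array([K[0][2]+k*v[0],K[1][2]+k*v[1]])
def wonz(p,z,o=None):
    o=o or r.observe();i=r.camera_info('wrist');K=i['camera_matrix'];T=np.array(i['hand_eye'])
    d=np.array([p[0]-K[0][2],p[1]-K[1][2]]);n=np.hypot(*d);th=n/K[0][0]
    v=np.array([*(d/max(n,1e-9)*np.sin(th)),np.cos(th)]);v=np.array([v[0],-v[1],-v[2]])
    Rt=R.from_rotvec(o['ee_rot']).as_matrix()
    O=o['eef_pos']+Rt@T[:3,3];D=Rt@T[:3,:3]@v
    return O+D*(z-O[2])/D[2]
E
python3 - <<'E'
from h import *
o=r.observe();w=r.camera('wrist');save(w,'w1.png',None,1.4)
print(o['eef_pos'],o['ee_rot'])
for n in('fork','holder'):
  for d in r.masks_of('wrist',n)[:2]:
    ys,xs=np.nonzero(d['pixels']);print(n,d['conf'],d['point'],xs.mean(),ys.mean(),cv2.boxPoints(cv2.minAreaRect(np.c_[xs,ys].astype(np.float32))).round().tolist())
print(wproj((533,-178.5,120),o),wproj((533,-178.5,70),o))
E
```

```text
[ 535.04211712 -180.46948488  231.60143573] [2.41175773e+00 2.00861196e+00 6.30699143e-04]
fork 0.6 [288.4, 191.6] 287.0287393860222 188.06727629000653 [[271.0, 164.0], [303.0, 164.0], [303.0, 213.0], [271.0, 213.0]]
fork 0.48 [530.8, 149.7] 530.9473386183465 150.36608154020385 [[503.0, 118.0], [559.0, 118.0], [559.0, 184.0], [503.0, 184.0]]
holder 0.96 [179.0, 206.8] 178.0252562225476 206.35688140556368 [[136.0, 243.0], [147.0, 161.0], [218.0, 170.0], [207.0, 253.0]]
holder 0.76 [285.4, 286.1] 283.4197056941779 285.2198763062487 [[248.0, 247.0], [308.0, 241.0], [316.0, 323.0], [256.0, 329.0]]
[288.55540675 200.04222609] [288.43234104 186.85091163]
```

View pics/w1.png

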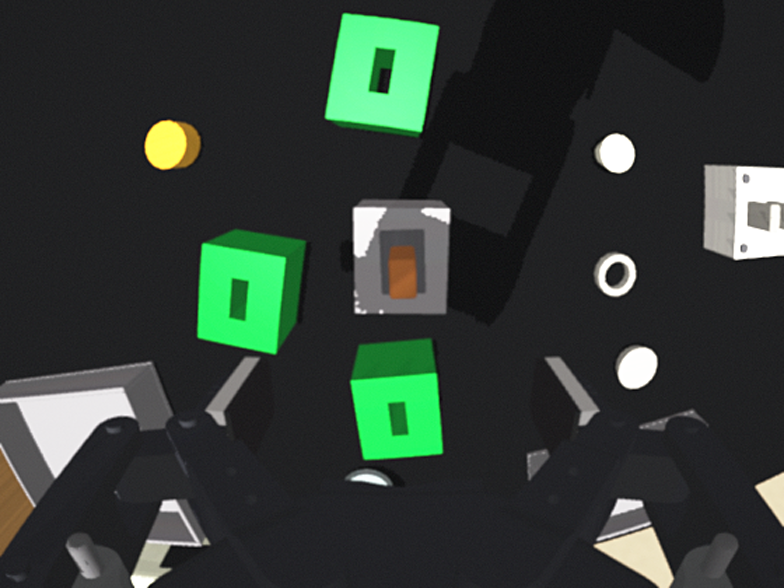

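Run:
```python
from h import *
o=r.observe()
w=r.camera('wrist');save(w,'w1c.png',(245,135,330,235),6)
for p,z in [((403,287),120),((354,207),70),((449,207),70),((446,313),70),((354,313),70),((401,259),70)]:
    print(p,wonz(np.array(p)/1.4,z,o).round(1))
```

```text
(403, 287) [ 535.9 -177.9  120. ]
(354, 207) [ 488.8 -202.5   70. ]
(449, 207) [ 500.4 -140.    70. ]
(446, 313) [ 573.8 -153.9   70. ]
(354, 313) [ 561.9 -217.9   70. ]
(401, 259) [ 529.8 -178.1   70. ]
```

View pics/w1c.png

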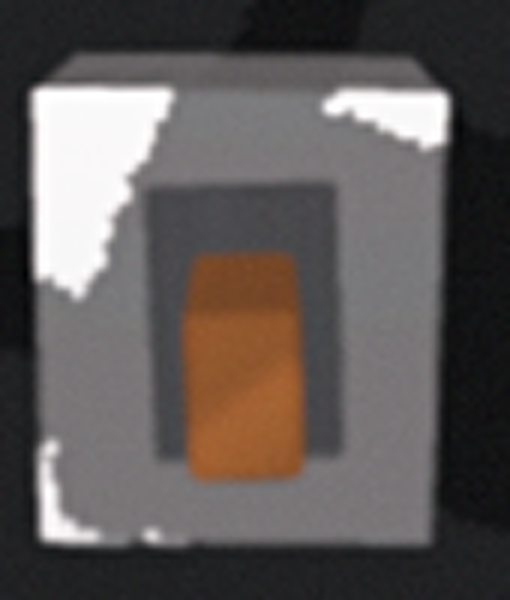

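Run:
```python
from h import *
o=r.observe()
def q(ps,z):
    W=np.array([wonz(np.array(p)/6+(245,135),z,o) for p in ps])
    e=(W[3]+W[2]-W[0]-W[1]); print(W.mean(0).round(1),'len',np.linalg.norm(e)/2,'yaw',np.arctan2(e[1],e[0]))
q([(30,88),(450,92),(435,545),(40,545)],70)
q([(148,187),(335,185),(343,458),(157,458)],75)
q([(185,312),(300,312),(302,480),(188,478)],120)
x=R.from_rotvec(o['ee_rot']).as_matrix()[:,0];print(np.arctan2(x[1],x[0])-np.pi/2,o['eef_pos'])
```

```text
[ 531.8 -178.1   70. ] len 74.94354860863508 yaw -0.18840265664588843
[ 531.1 -176.8   75. ] len 43.851767309669626 yaw -0.15153749454224208
[ 531.  -176.9  120. ] len 23.245333742943036 yaw -0.16789858737356597
-0.181503544647714 [ 533.18253142 -176.79895626  230.92698062]
```

Request:
servo_tool:
  series: "0 0 0.025 -0.05 0 -1 1;0 0 0.025 -0.05 0 -2 1;0 0 0.025 -0.05 0 -2.7 1;0 0 0.025 -0.05 0 -3.2 1;0 0 0.025 -0.05 0 -3.5 1;0 0 0.025 -0.05 0 -3.65 1;0 0 0.025 -0.05 0 -3.65 0.8;0 0 0.025 -0.05 0 -3.65 0.5;0 0 0.025 -0.05 0 -3.65 0.2;0 0 0.025 -0.05 0 -3.65 0;0 0 0.025 -0.05 0 -3.65 0;0 0 0.025 -0.05 0 -3.65 0;0 0 0.025 -0.05 0 -3.65 0;0 0 0.025 -0.05 0 -3.65 0;0 0 0.025 -0.05 0 -3.65 0"
  force: 50

```text
time: 4.32
eef_pos: [532.1, -176.9, 86.3]
ee_rot: [2.385, 2.042, 0.001]
force: [-1.5, -0.4, 5.6]
grip_width: 15.4
```

Request:
servo_tool:
  series: "0 0 0 0 0 0.2 0;0 0 0 0 0 0.5 0;0 0 0 0 0 1 0;0 0 0 0 0 1.5 0;0 0 0 0 0 2 0;0 0 0 0 0 2.6 0;0 0 0 0 0 3.2 0;0 0 0 0 0 3.65 0;0 0 0 0 0 3.65 0;0 0 0 0 0 3.65 0;0 0 0 0 0 3.65 0;0 0 0 0 0 3.65 0"

```text
time: 5.32
eef_pos: [530.4, -175.7, 229.6]
ee_rot: [-2.384, -2.041, 0.002]
force: [-0.8, 0.3, -1.1]
grip_width: 15.3
```

Request:
servo_tool:
  series: "0 0 0.01 0.05 0.3 0 0;0 0 0.02 0.1 1 0 0;0 0 0.03 0.15 1.9 0 0;0 0 0.04 0.2 2.8 0 0;0 0 0.05 0.25 3.7 0 0;0 0 0.06 0.3 4.6 0 0;0 0 0.07 0.3 5.5 0 0;0 0 0.07 0.35 6.4 0 0;0 0 0.07 0.4 7.3 0 0;0 0 0.07 0.4 8.1 0 0;0 0 0.07 0.4 8.5 0 0;0 0 0.07 0.4 8.65 0 0;0 0 0.07 0.4 8.65 0 0;0 0 0.07 0.4 8.65 0 0;0 0 0.07 0.4 8.65 0 0"

```text
time: 6.57
eef_pos: [547.3, 168.6, 230.9]
ee_rot: [-2.315, -2.124, 0.002]
force: [-0.8, -0.5, -1.0]
grip_width: 15.5
```

Run:
```python
from h import *
o=r.observe();w=r.camera('wrist');save(w,'w2.png',(180,110,400,330),2.7)
print(o['eef_pos'],o['ee_rot'],o['force'])
for n in('bar_gap','bar_post','head','link','fork'):
    print(n,[(np.round(d['point'],1).tolist(),round(d['conf'],2)) for d in r.place_of('wrist',n)][:3])
c,s=np.cos(-.085),np.sin(-.085)
for L in[(40,-30,50),(-40,-30,50),(-40,90,50),(40,90,50),(0,25.5,70),(0,74,70)]:
    print(L,wproj((545.5+c*L[0]-s*L[1],144.4+s*L[0]+c*L[1],L[2]),o).round(1))
```

```text
[547.33418632 168.55195874 230.88951664] [-2.31454772e+00 -2.12391788e+00  1.83029732e-03] [-0.83245103 -0.53327862 -1.01301157]
bar_gap [([287.6, 190.6], 0.69)]
bar_post [([338.7, 189.4], 0.95), ([288.9, 217.1], 0.42)]
head [([266.2, 173.1], 0.59)]
link [([263.8, 182.0], 0.79)]
fork [([289.3, 215.7], 0.81)]
(40, -30, 50) [235.5 223.1]
(-40, -30, 50) [232.6 147.2]
(-40, 90, 50) [351.9 147.4]
(40, 90, 50) [348.6 223. ]
(0, 25.5, 70) [287.9 190.2]
(0, 74, 70) [338.1 190.3]
```

View pics/w2.png

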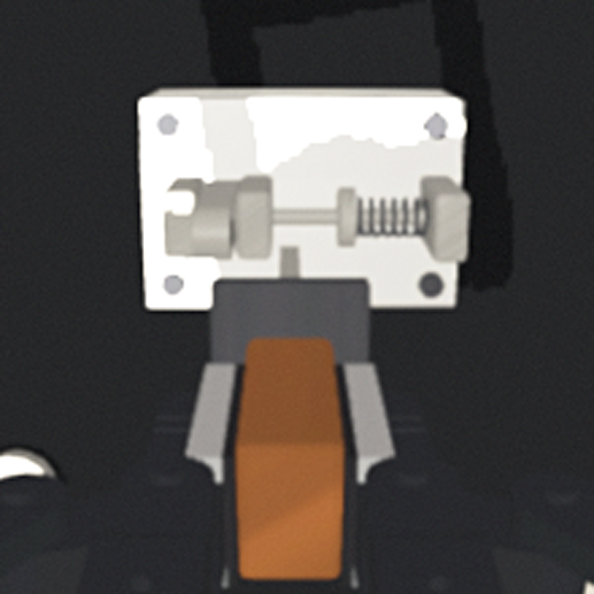

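Run:
```python
from h import *
o=r.observe();e=o['eef_pos']
print(e,'handle top',wonz((180+290/2.7,110+512/2.7),e[2]+35,o).round(1),'tip expected px',wproj(e-[0,0,75],o).round(1),
'visible tine end (-x side) world',wonz((180+290/2.7,110+247/2.7),e[2]-75,o).round(1),'flange',wonz((180+290/2.7,110+280/2.7),e[2]-10,o).round(1))
```

```text
[547.67858728 168.80873051 231.36819559] handle top [546.9 169.7 266.4] tip expected px [286.2 216.7] visible tine end (-x side) world [536.8 170.6 156.4] flange [525.9 171.5 221.4]
```

Request:
servo_tool:
  series: "0 0 0 0 0 -0.3 0;0 0 0 0 0 -0.8 0;0 0 0 0 0 -1.2 0;0 0 0 0 0 -1.5 0;0 0 0 0 0 -1.65 0;0 0 0 0 0 -1.7 0;0 0 0 0 0 -1.7 0;0 0 0 0 0 -1.7 0"
  force: 100

```text
time: 7.53
eef_pos: [548.2, 169.6, 164.0]
ee_rot: [2.313, 2.124, 0.002]
force: [0.4, 0.8, -0.8]
grip_width: 14.8
```

Run:
```python
from h import *
o=r.observe();w=r.camera('wrist');s=r.camera('side')
W=cv2.resize(w[130:290,200:360],(400,400),interpolation=cv2.INTER_CUBIC)
S=cv2.resize(s[245:345,195:295],(400,400),interpolation=cv2.INTER_CUBIC)
save(np.hstack([W,S]),'w3.png')
print(o['eef_pos'],o['force'])
for n in('bar_gap','bar_post','fork'):
    print(n,[(np.round(d['point'],1).tolist(),round(d['conf'],2)) for d in r.place_of('wrist',n)][:3])
print(wproj((547.7,169.8,70),o),'tip',wproj(o['eef_pos']-[0,0,75],o),wproj((551.8,218.1,70),o))
```

```text
[548.17399577 169.58931907 163.95600998] [ 0.43670584  0.77014612 -0.75822787]
bar_gap [([286.7, 209.5], 0.86)]
bar_post [([350.4, 206.9], 0.64)]
fork [([288.1, 218.4], 0.96), ([256.9, 184.8], 0.67)]
[286.46777455 208.39845066] tip [286.17393048 216.52491726] [349.62683378 208.367254  ]
```

View pics/w3.png

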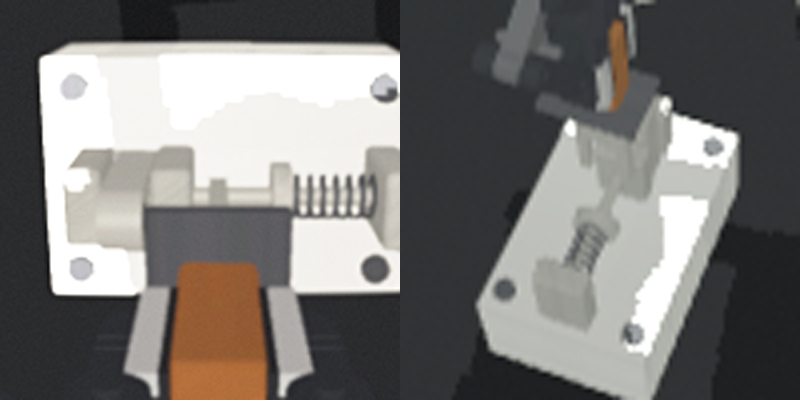

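Request:
servo_tool:
  series: "0 0 0 0 0 -0.1 0;0 0 0 0 0 -0.2 0;0 0 0 0 0 -0.3 0;0 0 0 0 0 -0.4 0;0 0 0 0 0 -0.5 0;0 0 0 0 0 -0.6 0;0 0 0 0 0 -0.7 0;0 0 0 0 0 -0.8 0;0 0 0 0 0 -0.8 0;0 0 0 0 0 -0.8 0"

```text
time: 8.62
eef_pos: [547.4, 169.6, 131.0]
ee_rot: [-2.313, -2.125, 0.001]
force: [0.2, 0.3, -1.1]
grip_width: 15.0
```

Request:
servo_tool:
  series: "0 0 0 0.004 0.05 0 0;0 0 0 0.01 0.1 0 0;0 0 0 0.013 0.15 0 0;0 0 0 0.017 0.2 0 0;0 0 0 0.02 0.25 0 0;0 0 0 0.02 0.25 0 0;0 0 0 0.02 0.25 0 0"

```text
time: 9.2
eef_pos: [548.3, 179.9, 131.4]
ee_rot: [2.313, 2.126, 0.0]
force: [-0.0, 1.0, -1.8]
grip_width: 14.7
```

Request:
servo_tool:
  series: "0 0 0 0.002 0.02 0 0;0 0 0 0.003 0.04 0 0;0 0 0 0.005 0.06 0 0;0 0 0 0.007 0.08 0 0;0 0 0 0.008 0.1 0 0;0 0 0 0.01 0.12 0 0;0 0 0 0.01 0.12 0 0;0 0 0 0.01 0.12 0 0"

```text
time: 9.87
eef_pos: [548.7, 183.7, 131.2]
ee_rot: [2.313, 2.125, -0.002]
force: [0.7, -4.9, -1.1]
grip_width: 14.8
```

Request:
servo_tool:
  series: "0 0 0 0.002 0.02 0 0;0 0 0 0.003 0.04 0 0;0 0 0 0.005 0.06 0 0;0 0 0 0.007 0.08 0 0;0 0 0 0.008 0.1 0 0;0 0 0 0.008 0.1 0 0;0 0 0 0.008 0.1 0 0"

```text
time: 10.45
eef_pos: [548.9, 187.2, 131.2]
ee_rot: [2.312, 2.125, -0.003]
force: [0.4, -5.8, -0.5]
grip_width: 14.4
```

Run:
```python
from h import *
f=[]
for _ in range(3):
    r.camera('wrist');o=r.observe();f.append(np.r_[o['force'],o['eef_pos']])
print(np.mean(f,0).round(2))
print([(d['point'],d['conf']) for d in r.place_of('wrist','link')])
```

```text
[-7.0000e-02 -6.5900e+00 -7.5000e-01  5.4895e+02  1.8715e+02  1.3124e+02]
[([233.5, 201.9], 0.82)]
```

Request:
servo_tool:
  series: "0 0 0 0.001 0.01 0 0;0 0 0 0.002 0.02 0 0;0 0 0 0.003 0.03 0 0;0 0 0 0.004 0.04 0 0;0 0 0 0.004 0.05 0 0;0 0 0 0.004 0.05 0 0;0 0 0 0.004 0.05 0 0"

```text
time: 11.23
eef_pos: [549.1, 188.8, 131.3]
ee_rot: [2.311, 2.125, -0.004]
force: [-0.1, -6.9, -0.5]
grip_width: 14.6
```

```bash
cat > chk.py <<'E'
from h import *
f=[]
for _ in range(3):
    w=r.camera('wrist');o=r.observe();f.append(np.r_[o['force'],o['eef_pos']])
print(np.mean(f,0).round(2),o['time'])
print([(d['point'],round(d['conf'],2)) for d in r.place_of('wrist','link')])
s=r.camera('side')
for p in ((0,0,102),(0,0,116)):print(proj('side',np.array([545.5,144.4,p[2]])).round(1))
print([(d['point'],round(d['conf'],2)) for d in r.place_of('side','link')])
E
python3 chk.py
```

```text
[  0.58  -7.54  -0.62 549.07 188.78 131.24] 11.3833
[([231.4, 203.5], 0.67)]
[252.7 270.6]
[252.3 266.4]
[([254.7, 295.2], 0.53)]
```

Request:
servo_tool:
  series: "0 0 0 0.001 0.01 0 0;0 0 0 0.002 0.02 0 0;0 0 0 0.003 0.03 0 0;0 0 0 0.003 0.03 0 0;0 0 0 0.003 0.03 0 0;0 0 0 0.003 0.03 0 0"

```text
time: 12.03
eef_pos: [549.2, 189.8, 131.2]
ee_rot: [2.311, 2.125, -0.005]
force: [0.6, -7.6, -0.3]
grip_width: 15.0
```

```bash
python3 chk.py
```

```text
[-3.8000e-01 -7.6000e+00 -2.6000e-01  5.4917e+02  1.8985e+02  1.3124e+02] 12.1833
[]
[252.7 270.6]
[252.3 266.4]
[([253.4, 294.6], 0.67)]
```

Request:
servo_tool:
  series: "0 0 0 0.001 0.01 0 0;0 0 0 0.002 0.02 0 0;0 0 0 0.002 0.025 0 0;0 0 0 0.002 0.025 0 0;0 0 0 0.002 0.025 0 0;0 0 0 0.002 0.025 0 0"

```text
time: 12.83
eef_pos: [549.2, 190.6, 131.2]
ee_rot: [2.311, 2.125, -0.005]
force: [0.3, -8.5, -0.4]
grip_width: 14.8
```

```bash
python3 chk.py
python3 - <<'E'
from h import *
w=r.camera('wrist');s=r.camera('side')
W=cv2.resize(w[110:310,200:400],(400,400),interpolation=cv2.INTER_CUBIC)
S=cv2.resize(s[245:345,195:295],(400,400),interpolation=cv2.INTER_CUBIC)
save(np.hstack([W,S]),'w4.png')
E
```

```text
[-1.5000e-01 -8.3000e+00 -6.5000e-01  5.4924e+02  1.9065e+02  1.3124e+02] 12.9833
[([228.1, 202.7], 0.9)]
[252.7 270.6]
[252.3 266.4]
[([255.0, 295.1], 0.4)]
```

View pics/w4.png

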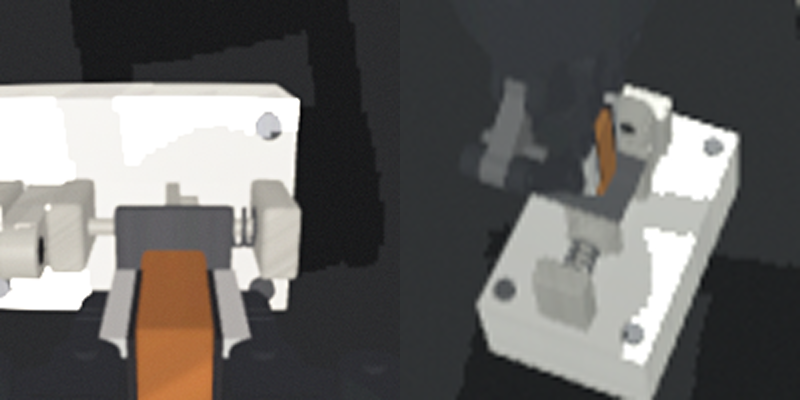

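Link not up yet (its eye is still at side ≈(252,277), as before); force is 8.3 N. I'll go on in half-millimetre steps.

Request:
servo_tool:
  series: "0 0 0 0.001 0.008 0 0;0 0 0 0.001 0.015 0 0;0 0 0 0.001 0.015 0 0;0 0 0 0.001 0.015 0 0;0 0 0 0.001 0.015 0 0"

```text
time: 13.65
eef_pos: [549.3, 191.2, 131.2]
ee_rot: [2.31, 2.125, -0.005]
force: [-0.5, -7.7, -0.2]
grip_width: 14.7
```

```bash
cat > chk2.py <<'E'
from h import *
f=[]
for _ in range(3):
    w=r.camera('side');o=r.observe();f.append(np.r_[o['force'],o['eef_pos']])
print(np.mean(f,0).round(2),o['time'])
a=cv2.imread('pics/side.png')[:,:,::-1]
c=w[255:300,235:275].astype(float).mean(2);
print(np.round(w[258:292:2,244:264:2].mean(2)).astype(int))
E
python3 chk2.py
```

```text
[-2.7000e-01 -8.7100e+00 -1.2000e-01  5.4927e+02  1.9119e+02  1.3122e+02] 13.8
[[ 55  55  58  54  52  51  51  51  50  51]
 [ 54  55  58  54  51  51  50  51  51  51]
 [ 54  57  57  54  51  51  50  51  50  51]
 [ 54  58  54  55  50  49  51  50  51  51]
 [ 53  58  54  63 159  72  50  51  51  50]
 [ 53 106  70 132 228 242 220 163  74  51]
 [ 54 138 151 151 157 160 197 248 252 192]
 [ 55  68 137 155 159 160 158 213 250 141]
 [ 80 101 102 155 158 160 154 145 224 147]
 [102  92  93  56  88 155 158 141 151 154]
 [101  91  72 134 119 155 149 141 150 150]
 [ 89  92  67 154 146 154 156 142 150 162]
 [ 78  92  79 148 153 155 157 143 151 255]
 [ 80  93  96  89 100 121 145 146 237 255]
 [100  91  93  89  89  89 117 153 255 255]
 [109  92  92  91  91  91 138 222 255 255]
 [139  90  91  91  91 102 139 255 255 255]]
```

Request:
servo_tool:
  series: "0 0 0 0.001 0.008 0 0;0 0 0 0.001 0.015 0 0;0 0 0 0.001 0.015 0 0;0 0 0 0.001 0.015 0 0;0 0 0 0.001 0.015 0 0"

```text
time: 14.22
eef_pos: [549.4, 192.0, 131.2]
ee_rot: [2.311, 2.125, -0.004]
force: [0.1, -8.1, 0.1]
grip_width: 14.7
```

```bash
python3 chk2.py|head -9
```

```text
[-1.5000e-01 -7.5400e+00 -8.4000e-01  5.4936e+02  1.9217e+02  1.3123e+02] 14.3667
[[ 57  57  57  55  50  51  51  50  51  50]
 [ 54  57  58  54  51  50  51  51  51  51]
 [ 54  58  59  52  50  51  51  51  52  50]
 [ 54  58  55  60 132 118  51  52  50  52]
 [ 55  58  54  75 158 159 146  51  51  51]
 [ 54  71  57 156 159 159 157 151  74  52]
 [ 55 156 136 138 157 159 153 172 252 193]
 [ 54  57 144  57  65 155 145 154 250 141]
```

```bash
python3 chk2.py|head -9;python3 - <<'E'
from h import *
w=r.camera('wrist');s=r.camera('side')
W=cv2.resize(w[110:310,180:380],(400,400),interpolation=cv2.INTER_CUBIC)
S=cv2.resize(s[245:345,195:295],(400,400),interpolation=cv2.INTER_CUBIC)
save(np.hstack([W,S]),'w5.png')
E
```

```text
[-1.1000e-01 -7.5300e+00 -4.8000e-01  5.4936e+02  1.9218e+02  1.3124e+02] 14.5167
[[ 57  57  58  54  50  51  51  51  51  51]
 [ 54  57  58  54  50  51  52  50  50  51]
 [ 55  58  58  52  51  50  51  51  51  51]
 [ 54  58  54  59 131 117  51  51  50  51]
 [ 54  58  54  74 158 159 146  50  51  52]
 [ 54  72  56 156 158 159 158 152  75  50]
 [ 54 156 136 138 157 160 153 173 251 192]
 [ 54  54 144  57  66 155 145 155 250 141]
```

View pics/w5.png

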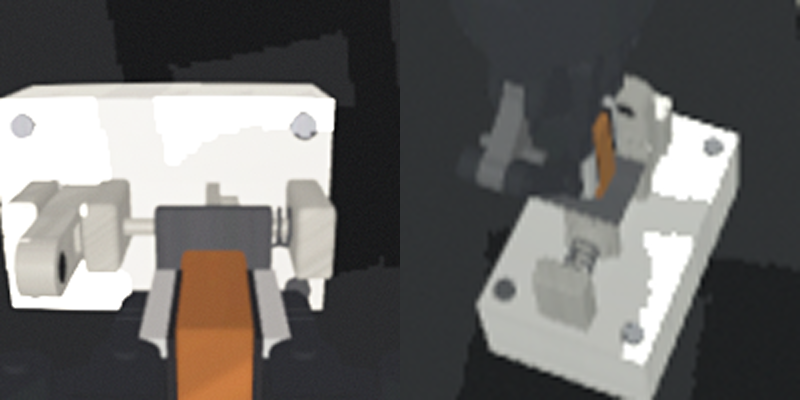

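Request:
servo_tool:
  series: "0 0 0 -0.002 -0.02 0 0;0 0 0 -0.004 -0.05 0 0;0 0 0 -0.008 -0.1 0 0;0 0 0 -0.012 -0.15 0 0;0 0 0 -0.017 -0.2 0 0;0 0 0 -0.02 -0.25 0 0;0 0 0 -0.025 -0.3 0 0;0 0 0 -0.03 -0.35 0 0;0 0 0 -0.035 -0.4 0 0;0 0 0 -0.04 -0.45 0 0;0 0 0 -0.04 -0.5 0 0;0 0 0 -0.045 -0.53 0 0;0 0 0 -0.045 -0.53 0 0;0 0 0 -0.045 -0.53 0 0"

```text
time: 15.78
eef_pos: [547.7, 172.6, 131.3]
ee_rot: [-2.314, -2.125, -0.0]
force: [0.7, -0.1, -0.9]
grip_width: 14.8
```

Request:
servo_tool:
  series: "0 0 0 0 0 0.15 0;0 0 0 0 0 0.4 0;0 0 0 0 0 0.7 0;0 0 0 0 0 1 0;0 0 0 0 0 1.4 0;0 0 0 0 0 1.8 0;0 0 0 0 0 2.2 0;0 0 0 0 0 2.5 0;0 0 0 0 0 2.5 0"

```text
time: 16.53
eef_pos: [549.7, 173.1, 235.2]
ee_rot: [2.31, 2.123, 0.01]
force: [0.6, 0.6, -1.6]
grip_width: 14.6
```

Run:
```python
from h import *
o=r.observe();w=r.camera('wrist');s=r.camera('side')
print(o['eef_pos'],o['time'])
W=cv2.resize(w[110:330,180:400],(400,400),interpolation=cv2.INTER_CUBIC)
S=cv2.resize(s[220:340,185:305],(400,400),interpolation=cv2.INTER_CUBIC)
save(np.hstack([W,S]),'w6.png')
print([(d['point'],round(d['conf'],2)) for d in r.place_of('wrist','fork')],'tip exp',wproj(o['eef_pos']-[0,0,75],o))
```

```text
[549.71381133 173.07107892 235.20034748] 16.5333
[([289.7, 214.3], 0.84), ([449.2, 83.3], 0.32)] tip exp [286.03774884 215.9206545 ]
```

View pics/w6.png

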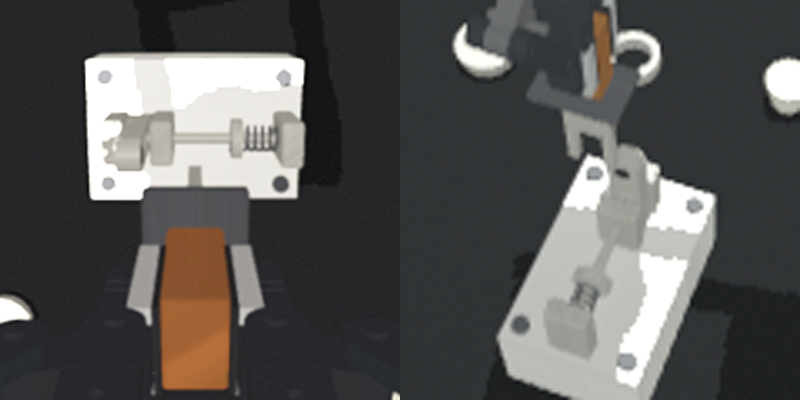

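Request:
servo_tool:
  series: "0 0 -0.01 -0.05 -0.3 0 0;0 0 -0.02 -0.1 -1 0 0;0 0 -0.03 -0.15 -1.9 0 0;0 0 -0.04 -0.2 -2.8 0 0;0 0 -0.05 -0.25 -3.7 0 0;0 0 -0.06 -0.3 -4.6 0 0;0 0 -0.07 -0.3 -5.5 0 0;0 0 -0.07 -0.35 -6.4 0 0;0 0 -0.07 -0.4 -7.3 0 0;0 0 -0.07 -0.4 -8.1 0 0;0 0 -0.07 -0.4 -8.5 0 0;0 0 -0.07 -0.4 -8.725 0 0;0 0 -0.07 -0.4 -8.725 0 0;0 0 -0.07 -0.4 -8.725 0 0;0 0 -0.07 -0.4 -8.725 0 0;0 0 -0.07 -0.4 -8.725 0 0;0 0 -0.07 -0.4 -8.725 0 0"

```text
time: 18.1
eef_pos: [531.6, -174.9, 231.3]
ee_rot: [-2.384, -2.045, 0.0]
force: [-0.8, -0.4, -2.1]
grip_width: 15.1
```

Run:
```python
from h import *
r.camera('wrist');o=r.observe();w=r.camera('wrist');save(w,'w7.png',(195,110,375,290),3.3)
x=R.from_rotvec(o['ee_rot']).as_matrix()[:,0];print(o['eef_pos'],np.arctan2(x[1],x[0])%np.pi-np.pi/2)
c,s=np.cos(-.185),np.sin(-.185)
for L in [(-37,-32),(-37,32),(37,32),(37,-32),(-16,-7),(-16,7),(16,7),(16,-7)]:
  p=wproj((531.8+c*L[0]-s*L[1],-178.1+s*L[0]+c*L[1],70),o); print(L,p.round(1),((p-(195,110))*3.3).round())
```

```text
[ 531.70773184 -175.12818121  231.36009876] -0.15303817288884747
(-37, -32) [250.6 151. ] [184. 135.]
(-37, 32) [318.6 153.2] [408. 142.]
(37, 32) [314.5 227.7] [394. 388.]
(37, -32) [250.2 225.7] [182. 382.]
(-16, -7) [276.6 173.7] [269. 210.]
(-16, 7) [291.3 174.1] [318. 212.]
(16, 7) [290.2 206.6] [314. 319.]
(16, -7) [275.8 206.1] [267. 317.]
```

View pics/w7.png

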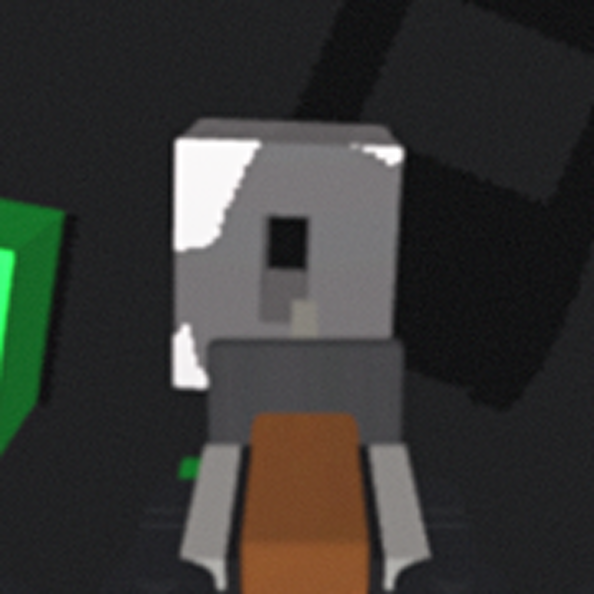

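Run:
```python
from h import *
f=[]
for _ in range(4):
    r.camera('wrist');o=r.observe();f.append(o['eef_pos'])
print(np.mean(f,0));o['eef_pos']=np.mean(f,0)
g=lambda p,z:wonz(np.array(p)/3.3+(195,110),z,o).round(1)
e=o['eef_pos'][2]
print('tine -x outer tip',g((304,302),e-75),'flange',g((208,340),e-10),g((403,340),e-10),'handle top front',g((241,540),e+35),g((369,540),e+35))
W=np.array([g(p,70) for p in [(173,138),(403,145),(392,390),(173,388)]]);print(W,W.mean(0))
W=np.array([g(p,70) for p in [(267,215),(308,215),(306,320),(261,322)]]);print(W,W.mean(0))
```

```text
[ 531.77872499 -175.80227563  231.4196147 ]
tine -x outer tip [ 521.  -173.5  156.4] flange [ 507.6 -185.9  221.4] [ 512.1 -157.1  221.4] handle top front [ 518.7 -180.3  266.4] [ 520.9 -166.   266.4]
[[ 489.8 -206.5   70. ]
 [ 502.  -142.    70. ]
 [ 574.6 -155.    70. ]
 [ 563.9 -220.2   70. ]] [ 532.575 -180.925   70.   ]
[[ 516.2 -183.6   70. ]
 [ 518.  -171.9   70. ]
 [ 549.  -177.3   70. ]
 [ 547.5 -190.5   70. ]] [ 532.675 -180.825   70.   ]
```

Request:
servo_tool:
  series: "0 0 -0.01 0 -0.05 -0.3 0;0 0 -0.02 0 -0.1 -0.8 0;0 0 -0.025 0.01 -0.1 -1.3 0;0 0 -0.025 0.01 -0.1 -1.6 0;0 0 -0.025 0.01 -0.1 -1.75 0;0 0 -0.025 0.01 -0.1 -1.85 0;0 0 -0.025 0.01 -0.1 -1.85 0;0 0 -0.025 0.01 -0.1 -1.85 0;0 0 -0.025 0.01 -0.1 -1.85 0;0 0 -0.025 0.01 -0.1 -1.85 0"

```text
time: 19.23
eef_pos: [532.7, -180.6, 158.2]
ee_rot: [2.41, 2.012, 0.001]
force: [-0.0, 0.7, -2.0]
grip_width: 15.0
```

Run:
```python
from h import *
r.camera('wrist');w=r.camera('wrist');o=r.observe();save(w,'w8.png')
e=o['eef_pos'];print(e,o['time'])
print('tip exp',wproj(e-[0,0,75],o).round(1))
for z,P in((70,(532.6,-180.9)),(70,(531.8,-178.1))):print(wproj((*P,z),o).round(1))
g=w.mean(2).round().astype(int)
print('cols 240-334');
for y in range(130,232,5):print(y,g[y,240:334:2].tolist())
```

```text
[ 532.4662158  -180.5108654   158.00748622] 19.3333
tip exp [286.3 216.6]
[285.9 211.6]
[289.4 209.9]
cols 240-334
130 [35, 33, 34, 30, 32, 32, 33, 32, 32, 31, 32, 30, 31, 33, 34, 33, 33, 33, 30, 30, 31, 32, 29, 21, 20, 18, 18, 20, 16, 19, 19, 19, 20, 18, 16, 22, 33, 33, 35, 28, 34, 33, 34, 33, 34, 31, 32]
135 [31, 33, 35, 27, 31, 31, 33, 34, 33, 29, 32, 31, 32, 31, 31, 30, 32, 31, 29, 33, 34, 24, 19, 17, 21, 22, 17, 20, 20, 18, 20, 18, 19, 19, 20, 29, 33, 32, 31, 33, 34, 32, 33, 31, 31, 31, 30]
140 [32, 29, 32, 32, 33, 29, 33, 34, 29, 34, 30, 31, 31, 33, 32, 32, 32, 32, 34, 30, 30, 20, 17, 21, 16, 21, 20, 15, 18, 18, 16, 20, 20, 22, 32, 35, 31, 29, 33, 32, 32, 31, 33, 33, 34, 31, 31]
145 [34, 33, 30, 33, 34, 33, 33, 32, 32, 32, 32, 31, 34, 32, 30, 35, 33, 30, 33, 28, 20, 17, 20, 16, 17, 17, 19, 18, 17, 21, 20, 18, 31, 33, 31, 33, 32, 32, 34, 32, 32, 32, 33, 31, 31, 32, 32]
150 [33, 32, 32, 30, 35, 32, 32, 37, 40, 37, 34, 36, 34, 37, 35, 37, 35, 30, 23, 19, 22, 24, 25, 23, 22, 24, 24, 22, 20, 20, 20, 27, 31, 31, 31, 34, 32, 33, 33, 29, 30, 32, 32, 33, 34, 33, 32]
155 [32, 32, 34, 30,
[... 2824 characters left out ...]
, 65, 68, 67, 69, 69, 68, 67, 69, 69, 69, 66, 76, 116, 117, 119, 115, 114, 113, 40, 17]
220 [32, 33, 95, 116, 116, 117, 118, 116, 114, 70, 69, 70, 73, 70, 72, 69, 70, 72, 72, 75, 71, 73, 73, 73, 71, 71, 71, 70, 70, 69, 73, 70, 71, 70, 69, 71, 70, 68, 75, 115, 115, 114, 116, 116, 108, 28, 18]
225 [33, 29, 95, 117, 115, 115, 117, 116, 112, 72, 69, 70, 72, 71, 72, 71, 70, 74, 70, 72, 73, 70, 73, 72, 74, 73, 70, 68, 71, 71, 71, 71, 69, 67, 70, 70, 72, 69, 79, 115, 116, 114, 115, 115, 95, 25, 18]
230 [36, 32, 86, 118, 117, 117, 116, 115, 114, 74, 67, 72, 72, 73, 70, 71, 70, 70, 71, 71, 73, 73, 74, 73, 70, 73, 71, 71, 69, 73, 72, 69, 73, 70, 70, 70, 71, 68, 78, 115, 115, 115, 116, 117, 86, 15, 19]
```

Run:
```python
from h import *
o=r.observe();e=o['eef_pos']
print(e);print('slot end',wonz((287,189.5),70,o).round(1),'tine end',wonz((287,200),e[2]-75,o).round(1),'block -x edge',wonz((287,162.5),70,o).round(1))
```

```text
[ 532.4662158  -180.5108654   158.00748622]
slot end [ 516.3 -177.1   70. ] tine end [ 520.7 -177.9   83. ] block -x edge [ 496.7 -173.6   70. ]
```

Request:
servo_tool:
  series: "0 0 0 0 0 -0.1 0;0 0 0 0 0 -0.25 0;0 0 0 0 0 -0.4 0;0 0 0 0 0 -0.6 0;0 0 0 0 0 -0.8 0;0 0 0 0 0 -1 0;0 0 0 0 0 -1.2 0;0 0 0 0 0 -1.4 0;0 0 0 0 0 -1.55 0;0 0 0 0 0 -1.65 0;0 0 0 0 0 -1.72 0;0 0 0 0 0 -1.76 0;0 0 0 0 0 -1.76 0;0 0 0 0 0 -1.76 0"

```text
time: 20.5
eef_pos: [532.3, -180.5, 87.2]
ee_rot: [2.411, 2.013, 0.0]
force: [0.0, -0.3, -1.2]
grip_width: 14.4
```

Free of contact, and about 1–2 mm above seating. I'll lower a touch, then open gently.

Request:
servo_tool:
  series: "0 0 0 0 0 -0.02 0;0 0 0 0 0 -0.03 0;0 0 0 0 0 -0.03 0;0 0 0 0 0 -0.03 0.25;0 0 0 0 0 -0.03 0.4;0 0 0 0 0 -0.03 0.6;0 0 0 0 0 -0.03 0.8;0 0 0 0 0 -0.03 1;0 0 0 0 0 -0.03 1;0 0 0 0 0 -0.03 1;0 0 0 0 0 -0.03 1;0 0 0 0 0 -0.03 1"

```text
time: 21.5
eef_pos: [532.1, -180.4, 85.7]
ee_rot: [-2.412, -2.013, 0.0]
force: [0.7, 0.1, 0.5]
grip_width: 85.7
```

Request:
servo_tool:
  series: "0 0 0 0 0 0.2 1;0 0 0 0 0 0.6 1;0 0 0 0 0 1.2 1;0 0 0 0 0 1.9 1;0 0 0 0 0 2.6 1;0 0 0 0 0 3.3 1;0 0 0 0 0 3.6 1;0 0 0 0 0 3.6 1;0 0 0 0 0 3.6 1;0 0 0 0 0 3.6 1;0 0 0 0 0 3.6 1"

```text
time: 22.42
eef_pos: [531.1, -179.8, 228.2]
ee_rot: [-2.41, -2.011, 0.002]
force: [0.5, 0.1, 0.2]
grip_width: 85.4
```

Run:
```python
from h import *
r.camera('wrist');w=r.camera('wrist');o=r.observe();e=o['eef_pos'];print(e,o['time'],o['grip_width'],o['force'])
for n in('fork','holder'):
  for d in r.masks_of('wrist',n)[:2]:
    ys,xs=np.nonzero(d['pixels']);print(n,round(d['conf'],2),d['point'],xs.min(),xs.max(),ys.min(),ys.max())
g=w.mean(2).round().astype(int)
b=w.astype(int);m=(b[:,:,0]-b[:,:,2]>40)&(b[:,:,0]>b[:,:,1]+20);m[:130]=0;m[240:]=0;m[:,:250]=0;m[:,325:]=0
ys,xs=np.nonzero(m);print('wood',xs.min(),xs.max(),ys.min(),ys.max())
print('expected top corners if seated at (532.5,-180.3):')
c,s=np.cos(-.18),np.sin(-.18)
for L in[(-12,-8,120),(12,8,120),(-12,-8,75),(-22,-15,75),(22,15,75)]:print(L,wproj((532.5+c*L[0]-s*L[1],-180.3+s*L[0]+c*L[1],L[2]),o).round(1))
for y in range(150,215,6):print(y,g[y,255:325:2].tolist())
s=r.camera('side');r.camera('scene')
for cam in('side','scene'):
  for n in('fork','link'):
    print(cam,n,[(d['point'],round(d['conf'],2)) for d in r.place_of(cam,n)][:3])
  for d in r.masks_of(cam,'fork')[:1]:
    ys,xs=np.nonzero(d['pixels']);print('mask',xs.min(),xs.max(),ys.min(),ys.max(),xs.mean(),ys.mean())
print(s[258:292:2,244:264:2].mean(2).round().astype(int))
```

```text
[ 531.3228136  -179.96560713  228.2450367 ] 22.5167 85.02661290436865 [-0.35797508 -0.63444032 -0.10375741]
fork 0.71 [286.6, 196.4] 269 302 171 220
holder 0.91 [284.2, 291.3] 250 314 248 332
holder 0.88 [282.2, 171.7] 251 320 146 229
wood 277 296 182 220
expected top corners if seated at (532.5,-180.3):
(-12, -8, 120) [276.  191.5]
(12, 8, 120) [295.9 220.4]
(-12, -8, 75) [277.6 180.8]
(-22, -15, 75) [269.9 170.2]
(22, 15, 75) [301.9 215.8]
150 [63, 98, 103, 102, 101, 101, 101, 101, 99, 98, 98, 98, 96, 95, 97, 98, 97, 98, 96, 97, 96, 97, 97, 99, 102, 101, 99, 101, 100, 101, 97, 52, 32, 34, 38]
156 [250, 250, 250, 250, 251, 251, 251, 250, 203, 121, 123, 126, 126, 128, 127, 126, 123, 125, 127, 126, 126, 126, 122, 145, 244, 249, 250, 252, 251, 251, 251, 251, 255, 150, 27]
162 [249, 249, 249, 249, 249, 250, 252, 169, 123, 123, 124, 123, 124, 124, 122, 123, 125, 123, 123, 124, 121, 122, 122, 122, 122, 124, 122, 122, 124, 120, 156, 155, 118, 43, 19]
168 [249, 249, 249, 249, 251, 216, 116, 123, 124, 127, 126, 124, 125, 123, 122, 122, 124, 124, 122, 124, 125, 124, 124, 122, 123, 123, 124, 1
[... 1420 characters left out ...]
51  50  50]
 [ 50  51  51  51  51  50  51  49  50  50]
 [ 51  50  50  49  50  51  51  50  50  51]
 [ 51  51  53 197 245 220 126  50  51  51]
 [ 50  50  90 238 250 250 237 100  51  50]
 [255 240 191 232 253 244 226 167  74  50]
 [164 255 155 129 165 222 208 153 251 191]
 [156 255 154  93  44 154 173 151 250 141]
 [243 255 154 154 153 156 148 147 223 147]
 [255 255 154 152 153 155 151 141 151 153]
 [255 254 192 160 158 156 153 141 149 149]
 [251 253 250 247 224 207 159 140 150 162]
 [243 253 253 249 247 249 247 143 150 255]
 [152 181 218 241 249 253 212 145 232 255]
 [199 154 153 150 175 217 144 152 255 255]
 [234 154 221 154 151 150 138 221 255 255]
 [242 155 253 203 150 150 139 255 255 255]]
```

```bash
python3 -c "
from workcell import r
print(r.close_job())"
```

```text
the job is handed in; nothing more can be done
None
```

I released the link with the forked tool and hung the tool back in the grey holder. The job went in with about 22.5 s on the clock, and the system gave no verdict.

- **Press:** I took the tool from the holder, set the fork over the bar gap and pressed the collar in small steps. The wrist force peaked at about 8.7 N, below the 12 N limit. It fell to about 7.5 N when the link sprang up, and I then eased the spring back with no contact force left.
- **Link:** It appeared about 5 px higher in the side image, which matches the 14 mm rise. It was still up in the last picture after the tool was away.
- **Tool:** The last wrist picture put the flange and handle within about 2 px of where a seated tool should appear. Its outline in the other two cameras matched the start picture to about 2 px. The gripper was open and about 140 mm above its grasp height.

Some checks disagreed or failed:

- **Holder position:** Estimates of its y position differed by about 3 mm, because one picture was taken while the arm was still settling. I re-centred the tool on the slot from a close wrist view before inserting it.
- **Detection:** At the end the network did not find the origins of the fork and link in the scene camera, so I relied on its fork mask and the other two cameras.
- **Pictures:** All 12 views were used up, so the final insertion and hanging checks were numeric only.
- **Bystanders:** I did not measure their positions again at the end.

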